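# Set the bearing cap of a bench polishing spindle

### The arm

A 6-joint arm with a two-finger parallel gripper is mounted at the origin on the work surface. World frame = base frame: x ahead of the robot, y to its left, z up, the work surface at z = 0. Lengths are in mm, angles in rad, forces in N, time in s.
With the tool pointing down it reaches from about 350 to 925 mm from the base axis. Payload 6.4 kg.
Tool frame: the origin (TCP) lies between the finger pads, 19 mm behind the fingertips; this is the grasp point; z points along the fingers, y is the line along which they close (so a half turn about z gives the same grasp; the last joint's range is limited). The gripper opens to 85 mm and grips with 20 to 120 N. Pads are 22 mm wide; open, the fingers measure 114 mm over their backs; the gripper's body (76 mm by 85 mm) begins 54 mm behind the grasp point. The pads swing forward as they close: fully open they stand 13 mm farther back than shut.
Start: joints at [-1.335, 0.245, 1.558, -0, 1.339, -0.174], TCP at [258.983, -596.19, 249.99] pointing down, gripper open.
Joint ranges: [-3.13, 3.13], [-1.02, 2.26], [0.13, 2.54], [-0.95, 4.09], [0.21, 2.88], [-2.74, 2.74]. Speed limits (rad/s): [2.57, 2.57, 3.14, 3.14, 3.14, 3.14].

### API

Orientations are given as a 3x3 rotation matrix whose columns are the frame's x, y, z axes.
In Python, from bench import arm, grab_frame, get_calibration gives the robot as it stands (arm), with the cameras as plain functions.
- The arm moves only by the shell command python3 shift.py 'ROWS' [OPENING]. ROWS is rows parted by semicolons, their numbers by spaces, 1 to 5 of them, each of 6 numbers: dx, dy, dz in mm, then a rotation vector rx, ry, rz in rad; each row shifts and turns the commanded pose from where the row before left it, along the tool's axes as they then stand; what a row does not reach is not made up. A row lasts 1/10 s, in which the tool goes at most 50 mm and 0.15 rad, less where a joint would pass 70% of its speed; a pose out of reach is approached as far as the arm can. OPENING is the finger opening in mm, set as the command begins (- or left out keeps the last). The fingers move at their own pace and stop on an object; the grip force is fixed at half the most. Time passes only in rows, so rows that do not move let the fingers close. It prints the time, the measured TCP pose, the force, the opening and the grip force at its end.
- arm.observe(): the state, without advancing time (a new reading comes with each control period).
- grab_frame(name): name is "scene" or "top" or "wrist"; returns (picture, depth): 384x512x3 uint8, blue, green, red; 384x512 float32, mm along the optical axis (not along the pixel's ray), 0 where there is no reading.
- get_calibration(name): a dict with "fx", "fy", "cx", "cy" (pixels), "D" ([k1, k2, p1, p2, k3] as OpenCV has them; the pictures are not rectified), "R" (3x3) and "t" (3): a world point X has camera coordinates R X + t. Camera axes: x right, y down, z forward; pixel columns grow to the right and rows downward; lengths in mm; the calibration is good to about 2 mm. A picture is of the moment at which its call begins: read the wrist's pose just before it. get_calibration takes no time and is no camera call; for the wrist camera it gives the pose at the moment of the call.
- arm.job_done(): hands the job in; it is judged then, once.
The state is a dict: "t": time; "joints": joint angles; "joint_velocities": joint speeds; "tau": joint torques, N m; "ee_pos": TCP position; "tcp_rot": TCP orientation; "ft_force": force on the tool from outside, world axes, zero at the start; "moment": the same for the moment, N m; "gripper_width": finger opening in mm; "grasp_force": force on a finger pad.
Only numpy, scipy, OpenCV 4.12 (cv2) and the standard library are available. Lean on these libraries where they do the work, as an engineer would, in place of code of your own. Each camera call takes 0.05 s, during which the arm holds its last target. There are 200 camera calls.

### The job

Turn the selector on the grey control unit to its red mark, which brakes the spindle. Only then screw the knurled brass bearing cap on the green spindle stand clockwise until it bottoms out, and back it off a quarter turn to give the bearing its running clearance. Finish while still gripping the cap there, ready for a colleague to lock it, and leave the bur block, the ring mandrel and the soldering brick where they are.

Things in the scene. Friction and masses are not known exactly. Their poses are not given: they have to be found in the camera images.
- control: grey control unit, fixed, 160 x 140 mm and 65 mm high, its position and yaw vary. Origin: centre of its underside; x points away from its front, z up. The selector stands in the middle of its top. Four flat dots lie on the top on a circle of 47 mm radius round the selector, 0.7 rad apart: three small white ones and one larger red one (the third clockwise from the front)
- selector (a joint): angle of the selector knob, rad, growing clockwise seen from above, 0 to 2.1, with four spring detents at 0, 0.7, 1.4 (the red mark) and 2.1; between detents it is pushed to the nearest one, with at most about 0.1 N m. It starts in the detent at 0 or 0.7 (within 0.02)
- selector_grip (a point): on the black bar knob's turning axis, 102 mm above the table, a good TCP height. Bar 42 mm long, 14 mm thick, its upper part 79 to 109 mm above the table, on a 44 mm disc and a 68 mm base plate (71 mm high). The point turns with the knob: bar along its x axis, white pointer line on the -x half (at joint value 0 its axes are those of the control unit)
- red_mark (a point): centre of the red dot on top of the control unit (14 mm across): the white pointer line points at it when the selector is at 1.4
- spindle: green spindle stand, fixed, 160 x 150 mm foot, round housing 112 to 124 mm across and 75 mm high, dark motor block on its +x side (reaches 135 mm from the axis, 83 mm high). Origin: centre of the underside, on the cap's vertical axis; its position and yaw vary. A steel neck of 34 mm diameter rises from the housing to 100 mm above the table and carries the cap
- cap: knurled brass cap, round, 42 mm diameter, 32 mm high, captive on a steel thread on top of the neck. Origin: centre of its underside, on the axis; 100 mm above the table when bottomed out. z up; it turns with the cap: a white line on its top runs from the centre to the rim along -x
- cap_turn (a joint): angle of the cap, rad: 0 = bottomed out (a hard stop), growing counter-clockwise seen from above as the cap is unscrewed, up to a stop at 3.4. Right-hand thread: it rises 10 mm per turn (1.6 mm per rad). Stays where it is left (friction about 0.08 N m). Starts between 1.9 and 2.9. A quarter turn is 1.57
- cap_grip (a point): point on the cap's axis 21 mm above its underside (121 mm above the table when bottomed out): a good height for the TCP; it rises and turns with the cap
- cap_line (a point): point near the outer end of the white line on the cap's top, 18 mm from the axis
- home_tick (a point): white radial tick on top of the spindle's housing, 41 mm from the axis, 76 mm above the table: the cap's white line points at it when the cap is bottomed out. Three dark ticks mark the other quarter turns
- bur_block: bystander: round pale wooden block with burs, 56 mm diameter, 55 mm high with the burs, loose; origin: centre of its underside
- mandrel: bystander: steel ring mandrel with a wooden handle on a thin wooden rest, 240 x 24 mm, 27 mm high, loose; origin: centre of its underside, long axis x
- solder_brick: bystander: brown soldering brick with a ring on it, 110 x 70 mm, 28 mm high, loose; origin: centre of its underside

How it is judged (in metres and radians):
On the way, in this order (a step that is already met when the one before it is completed fails the run):
1. the selector stands at the red mark (value of joint selector between 1.25 and 1.55 rad), for 0.2 s.
2. the cap is screwed on until it bottoms out, the selector still at red (all of step 1 and value of joint cap_turn below 0.08 rad), for 0.1 s.
At the end, for the whole second after the job is handed in: The selector is within 0.15 rad of the red mark (1.4 rad); after bottoming out (under 0.08 rad) the cap stands still a quarter turn back, 1.57 +- 0.25 rad, with the fingers gripping it (over 3 N); the bystanders are within 20 mm of where they were (all of step 1 and value of joint cap_turn between 1.3208 and 1.8208 rad and velocity of joint cap_turn between -0.05 and 0.05 rad/s and contact force between the fingers and cap above 3 N and distance of each of bur_block, mandrel, solder_brick from where it was at the start of the episode below 0.02 m); the arm keeps its last pose, push and grip.
It fails at once if the cap is turned (its line's end moved over 10 mm) while the selector is off the red mark (not (value of joint selector between 1.25 and 1.55 rad) and distance of cap_line from where it was at the start of the episode above 0.01 m).
It fails at once if a bystander is pushed more than 20 mm (distance of any of bur_block, mandrel, solder_brick from where it was at the start of the episode above 0.02 m).
It also fails if it takes over 72 s, if anything falls off the work surface, if the arm or the gripper's body presses on something with over 40 N, if the wrist force passes 120 N, or if a joint passes its speed limit or range.

## Working session

There is one attempt and no reset: what is moved stays moved. The work goes in short steps, Python scripts to look and compute and a shell command to move; the robot and the scene stay as the last step left them, time stands still between calls to the robot, and variables do not carry over. Pictures are saved under pics/ and viewed, at most 10 in all, crops included, and the job is handed in when it is done.

```bash
ls; mkdir -p pics
python3 - <<'E'
from bench import arm, grab_frame, get_calibration
import cv2,numpy as np
s=arm.observe();print(s['t'],s['ee_pos'],s['tcp_rot'])
for n in("top","scene"):
    p,d=grab_frame(n);cv2.imwrite(f"pics/{n}0.png",p);np.save(f"{n}0.npy",d);c=get_calibration(n);print(n,c)
E
```

```text
bench.py
pics
shift.py
0.0 [ 258.8535286  -595.67914806  248.89797253] [[ 9.17225334e-01  3.98368562e-01 -4.19343877e-04]
 [ 3.98368643e-01 -9.17223621e-01  1.80361371e-03]
 [ 3.33870890e-04 -1.82137364e-03 -9.99998286e-01]]
top {'fx': 365.1274603516068, 'fy': 365.1274603516068, 'cx': 255.26984429371691, 'cy': 189.86285888645338, 'D': array([0.00907872, 0.        , 0.        , 0.        , 0.        ]), 'R': array([[ 0.00333366, -0.99981838, -0.01876391],
       [-0.99832073, -0.00224231, -0.0578852 ],
       [ 0.05783261,  0.01892537, -0.99814689]]), 't': array([  -4.89470197,  526.89640107, 1154.33714022])}
scene {'fx': 347.4729848510625, 'fy': 347.4729848510625, 'cx': 255.06399192701792, 'cy': 191.01464891903083, 'D': array([-0.05712325,  0.        ,  0.        ,  0.        ,  0.        ]), 'R': array([[ 0.48672751,  0.87340092,  0.01634541],
       [ 0.66993601, -0.36120203, -0.64862842],
       [-0.56060866,  0.32665568, -0.76092969]]), 't': array([-241.26180832, -285.46087169, 1502.61684396])}
```

View pics/top0.png

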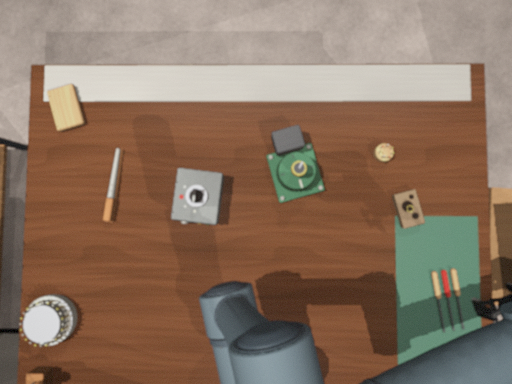

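The top view shows the control unit at about (197,196) with its red dot at (181,197), the spindle stand at about (298,170) and the bystanders well clear. Next I'll enlarge both and measure them.

```bash
cat > h.py <<'E'
import cv2,numpy as np
def ray(c,u,v,z):
    K=np.array([[c['fx'],0,c['cx']],[0,c['fy'],c['cy']],[0,0,1]])
    q=cv2.undistortPoints(np.array([[[u,v]]],float),K,np.array(c['D']))[0,0]
    R=np.array(c['R']);o=-R.T@c['t'];d=R.T@np.array([q[0],q[1],1])
    return o+d*(z-o[2])/d[2]
E
python3 - <<'E'
import cv2,numpy as np
from bench import arm, grab_frame, get_calibration
from h import ray
c=get_calibration("top");p=cv2.imread("pics/top0.png");h=cv2.cvtColor(p,cv2.COLOR_BGR2HSV)
a=cv2.resize(p[155:240,155:240],(400,400),interpolation=cv2.INTER_CUBIC);b=cv2.resize(p[120:205,255:340],(400,400),interpolation=cv2.INTER_CUBIC)
cv2.imwrite("pics/crop0.png",np.hstack([a,b]))
m=(((h[...,0]<8)|(h[...,0]>172))&(h[...,1]>140)&(h[...,2]>100)).astype(np.uint8);m[:,:170]=0;m[:,230:]=0;m[:150]=0;m[230:]=0
v,u=np.nonzero(m);print("red",len(u),ray(c,u.mean(),v.mean(),65))
# box top by grey mask
g=((h[...,1]<40)&(h[...,2]>90)).astype(np.uint8);w=np.zeros_like(g);w[155:240,160:240]=g[155:240,160:240]
k=max(cv2.findContours(w,0,1)[0],key=cv2.contourArea);r=cv2.minAreaRect(k);print(r)
print("ctl",ray(c,*r[0],65)); print([ray(c,*x,65).round() for x in cv2.boxPoints(r)])
y=((h[...,0]>18)&(h[...,0]<34)&(h[...,1]>90)&(h[...,2]>100)).astype(np.uint8);w=np.zeros_like(y);w[150:190,280:320]=y[150:190,280:320]
k=max(cv2.findContours(w,0,1)[0],key=cv2.contourArea);e=cv2.minEnclosingCircle(k);print("cap",e,ray(c,*e[0],135))
E
```

```text
red 2 [503.07471246 223.90129568  65.        ]
((196.3045196533203, 197.1126708984375), (46.417823791503906, 54.60035705566406), 6.911227226257324)
ctl [501.31096606 176.70666714  65.        ]
[array([427., 257.,  65.]), array([594., 239.,  65.]), array([576.,  96.,  65.]), array([410., 115.,  65.])]
cap ((298.79412841796875, 168.2058868408203), 7.886943340301514) [ 582.67070161 -130.74871894  135.        ]
```

View pics/crop0.png

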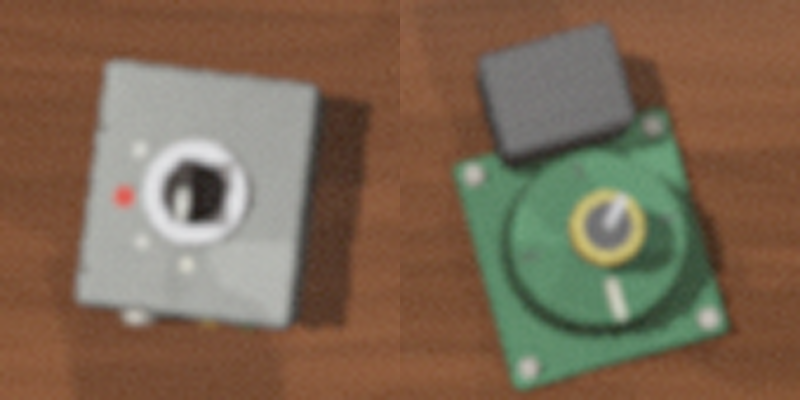

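The top dot is red (second dot from the left end, consistent with the layout). The cap's line points up-right and the white home tick points down. I'm moving over the control unit for a closer wrist view.

```bash
for i in 1 2 3; do python3 shift.py '31 -36 0 0 0 0;31 -36 0 0 0 0;31 -36 0 0 0 0;31 -36 0 0 0 0;31 -36 0 0 0 0'; done; python3 shift.py '31 -36 0 0 0 0;31 -36 0 0 0 0;0 0 0 0 0 0;0 0 0 0 0 0'
python3 - <<'E'
from bench import arm, grab_frame, get_calibration
import cv2,numpy as np
s=arm.observe();c=get_calibration("wrist");print(s['t'],s['ee_pos'],s['tcp_rot'].tolist() if hasattr(s['tcp_rot'],'tolist') else 0,s['joints'])
p,d=grab_frame("wrist");cv2.imwrite("pics/w1.png",p)
R=np.array(c['R']);print(c,-R.T@c['t'])
E
```

```text
t: 0.6
ee_pos: [329.5, -367.3, 249.5]
tcp_rot: [[0.917, 0.398, -0.0], [0.398, -0.917, 0.001], [0.0, -0.001, -1.0]]
ft_force: [0.9, -0.6, 1.3]
gripper_width: 85.4
grasp_force: 0.0
t: 1.1
ee_pos: [399.8, -140.5, 249.8]
tcp_rot: [[0.917, 0.398, 0.0], [0.398, -0.917, 0.0], [0.0, 0.0, -1.0]]
ft_force: [1.3, -0.3, -0.3]
gripper_width: 85.5
grasp_force: 0.0
t: 1.6
ee_pos: [470.3, 86.5, 249.8]
tcp_rot: [[0.917, 0.399, 0.0], [0.399, -0.917, -0.0], [-0.0, 0.0, -1.0]]
ft_force: [1.4, -0.0, 0.5]
gripper_width: 85.4
grasp_force: 0.0
t: 2.0
ee_pos: [498.1, 175.9, 249.3]
tcp_rot: [[0.916, 0.4, -0.002], [0.4, -0.916, -0.0], [-0.002, -0.0, -1.0]]
ft_force: [0.7, 0.0, 0.2]
gripper_width: 85.3
grasp_force: 0.0
2.0 [498.08402254 175.90055355 249.27783768] [[0.9163060582310046, 0.4004758731383063, -0.001510855145263293], [0.40047564247484, -0.9163072864199552, -0.00046544394152278504], [-0.001570806647208065, -0.0001785715816014706, -0.9999987503385529]] [ 1.24794810e-01 -4.04739377e-02  1.86747375e+00 -2.82888911e-04
  1.31614989e+00  1.28362634e+00]
{'fx': 334.499577793873, 'fy': 334.499577793873, 'cx': 257.80908284790195, 'cy': 197.36377814758845, 'D': array([0.02263959, 0.        , 0.        , 0.        , 0.        ]), 'R': array([[ 4.01720507e-01, -9.15762219e-01, -4.37991029e-04],
       [-8.82154894e-01, -3.87106161e-01,  2.68237884e-01],
       [-2.45811669e-01, -1.07370283e-01, -9.63352607e-01]]), 't': array([-39.69947382, 472.75762754, 518.74441444])} [560.50697813 202.34984666 372.90489023]
```

View pics/w1.png

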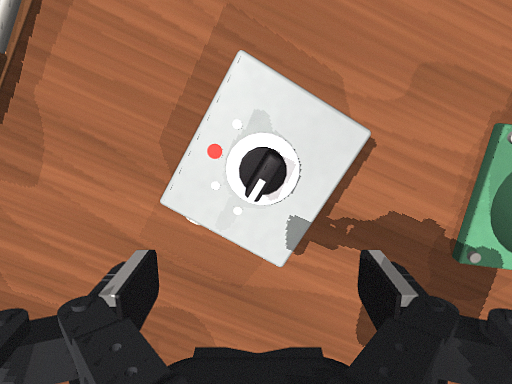

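The wrist view shows the selector around (262,170), the red dot at (214,151), white dots at (237,211), (215,186) and (237,124), and the white pointer ending at (252,198). I'm casting these to world coordinates.

Run:
```python
import cv2,numpy as np
from bench import arm, grab_frame, get_calibration
from h import ray
c=get_calibration("wrist");p=cv2.imread("pics/w1.png");h=cv2.cvtColor(p,cv2.COLOR_BGR2HSV)
m=(((h[...,0]<8)|(h[...,0]>172))&(h[...,1]>150)&(h[...,2]>140)).astype(np.uint8)[130:170,195:235]
v,u=np.nonzero(m);red=ray(c,u.mean()+195,v.mean()+130,65);print("red",len(u),red)
D=[ray(c,*q,65) for q in((237,211),(215,186),(237,124))];D=[D[0],D[1],red,D[2]];P=np.array(D)[:,:2]
# circle of 47 mm through the dots
from scipy.optimize import least_squares
f=least_squares(lambda x:np.hypot(*(P-x).T)-47,P.mean(0)-[0,30]);print("centre",f.x,f.fun)
print("dot angles",[np.arctan2(*(q-f.x)[::-1]) for q in P])
k=(h[...,2]<70).astype(np.uint8);w=np.zeros_like(k);w[130:212,222:305]=k[130:212,222:305]
# white base plate ellipse
g=((h[...,2]>245)).astype(np.uint8);w=np.zeros_like(g);w[128:208,222:303]=g[128:208,222:303]
q=max(cv2.findContours(w,0,1)[0],key=cv2.contourArea);e=cv2.fitEllipse(cv2.convexHull(q));print("plate",e,ray(c,*e[0],71))
for a in((253,197),(262,180)):print(a,[ (ray(c,*a,z)[:2]-f.x).round(1) for z in (104,109)])
cv2.imwrite("pics/cw1.png",cv2.resize(p[120:220,200:310],(770,700),interpolation=cv2.INTER_CUBIC)[:600])
```

```text
red 161 [506.82455452 221.55575094  65.        ]
centre [508.17559349 174.63759002] [ 0.13940627 -0.07993861 -0.06239109  0.13254828]
dot angles [np.float64(3.025304843198651), np.float64(2.3275853119280585), np.float64(1.5995840223497), np.float64(0.9058568882560565)]
plate ((262.0209655761719, 168.53695678710938), (71.66258239746094, 73.02544403076172), 90.01092529296875) [510.11476755 175.23607179  71.        ]
(253, 197) [array([-17.6,   0.6]), array([-16.3,   1.1])]
(262, 180) [array([-1.3, -0.4]), array([-0.3,  0.1])]
```

View pics/cw1.png

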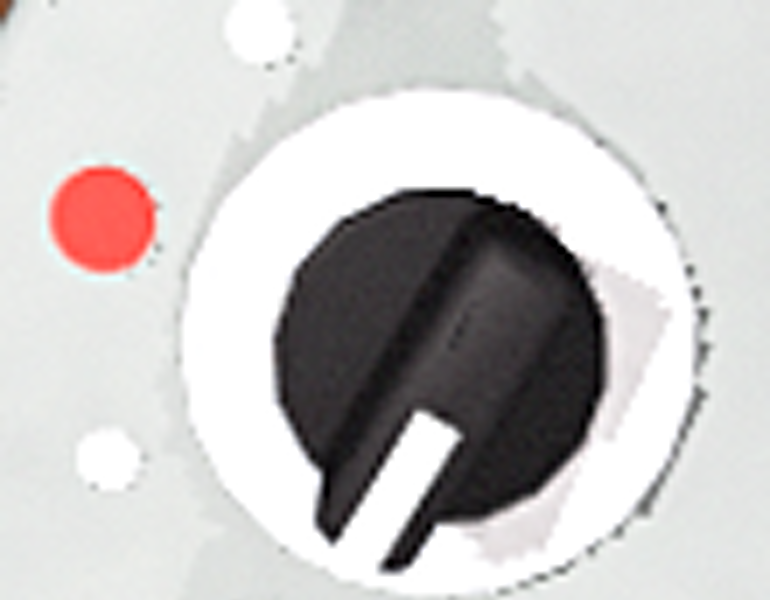

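The pointer is at the first dot, so joint 0. Knob centre is about (508.5,174.8), pointer yaw about 3.014, and red is at 1.61. I'm turning the tool to yaw 3.014, which is −2.60 about tool z.

```bash
R='0 0 0 0 0 -0.145;0 0 0 0 0 -0.145;0 0 0 0 0 -0.145;0 0 0 0 0 -0.145;0 0 0 0 0 -0.145'
python3 shift.py '0 0 0 0 0 -0.145;0 0 0 0 0 -0.145;0 0 0 0 0 -0.145;0 0 0 0 0 -0.145;0 0 0 0 0 -0.145' 50 >/dev/null
python3 shift.py '0 0 0 0 0 -0.145;0 0 0 0 0 -0.145;0 0 0 0 0 -0.145;0 0 0 0 0 -0.145;0 0 0 0 0 -0.145' >/dev/null
python3 shift.py '0 0 0 0 0 -0.145;0 0 0 0 0 -0.145;0 0 0 0 0 -0.145;0 0 0 0 0 -0.145;0 0 0 0 0 -0.145' >/dev/null
python3 shift.py '0 0 0 0 0 -0.142;0 0 0 0 0 -0.142;0 0 0 0 0 -0.142;0 0 0 0 0 0;0 0 0 0 0 0'
cat > go.py <<'E'
import sys,numpy as np
from bench import arm, grab_frame, get_calibration
s=arm.observe();R=np.array(s['tcp_rot']);g=np.array([float(a) for a in sys.argv[1:4]])
print('yaw',np.arctan2(R[1,0],R[0,0]).round(4),'tool delta',(R.T@(g-s['ee_pos'])).round(1),'J6',s['joints'][5],'F',np.round(s['ft_force'],1),'M',np.round(s['moment'],2),'w',s['gripper_width'],s['grasp_force'],s['t'])
E
python3 go.py 508.5 174.8 102
```

```text
t: 4.05
ee_pos: [498.4, 174.1, 250.0]
tcp_rot: [[-0.991, 0.135, 0.0], [0.135, 0.991, -0.0], [-0.0, -0.0, -1.0]]
ft_force: [0.5, 0.7, 0.3]
gripper_width: 50.1
grasp_force: 0.0
yaw 3.0061 tool delta [ -9.9   2.1 148. ] J6 -1.314192093785729 F [0.5 0.7 0.3] M [ 0.04 -0.02  0.03] w 50.12900295802316 0.0 4.05
```

```bash
python3 shift.py '-10 2 30 0 0 0;0 0 40 0 0 0;0 0 40 0 0 0;0 0 20 0 0 0;0 0 0 0 0 0' 
python3 shift.py '0 0 10 0 0 0;0 0 8 0 0 0;0 0 0 0 0 0'; python3 go.py 508.5 174.8 102
python3 - <<'E'
from bench import arm, grab_frame, get_calibration
import cv2
cv2.imwrite("pics/w2.png",grab_frame("wrist")[0])
E
```

```text
t: 4.55
ee_pos: [506.0, 175.0, 116.4]
tcp_rot: [[-0.991, 0.133, -0.008], [0.133, 0.991, -0.001], [0.007, -0.002, -1.0]]
ft_force: [-0.0, -0.1, 0.2]
gripper_width: 49.9
grasp_force: 0.0
t: 4.85
ee_pos: [508.7, 175.7, 101.9]
tcp_rot: [[-0.991, 0.131, -0.0], [0.131, 0.991, -0.0], [0.0, -0.0, -1.0]]
ft_force: [-0.6, -0.2, 0.3]
gripper_width: 49.9
grasp_force: 0.0
yaw 3.0102 tool delta [ 0.  -0.9 -0.1] J6 -1.3176723886118573 F [-0.6 -0.2  0.3] M [-0.04 -0.01 -0.  ] w 49.867580947751485 0.0 4.85
```

View pics/w2.png

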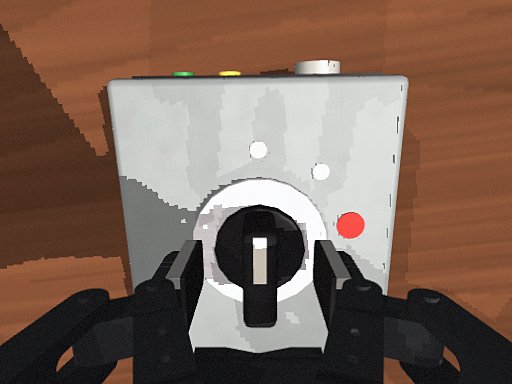

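The bar (260,280) sits centred between the fingers. I'm closing and turning clockwise by 1.4.

```bash
python3 shift.py '0 -0.5 0 0 0 0;0 0 0 0 0 0;0 0 0 0 0 0;0 0 0 0 0 0;0 0 0 0 0 0' 5;python3 shift.py '0 0 0 0 0 0;0 0 0 0 0 0' ; python3 go.py 508.5 174.8 102
python3 shift.py '0 0 0 0 0 0.1;0 0 0 0 0 0.1;0 0 0 0 0 0.1;0 0 0 0 0 0.1;0 0 0 0 0 0.1'; python3 go.py 508.5 174.8 102
```

```text
t: 5.4
ee_pos: [509.2, 176.1, 102.9]
tcp_rot: [[-0.991, 0.131, 0.002], [0.131, 0.991, 0.002], [-0.001, 0.002, -1.0]]
ft_force: [-0.5, 5.9, 4.4]
gripper_width: 13.4
grasp_force: 61.7
t: 5.6
ee_pos: [509.2, 176.1, 102.9]
tcp_rot: [[-0.991, 0.13, 0.002], [0.13, 0.991, 0.002], [-0.001, 0.002, -1.0]]
ft_force: [-0.5, 6.3, 4.2]
gripper_width: 12.8
grasp_force: 61.7
yaw 3.0108 tool delta [ 0.5 -1.4  0.9] J6 -1.3189508425660728 F [-0.5  6.3  4.2] M [ 0.8   0.11 -0.06] w 12.835449498591384 61.715837717056274 5.6
t: 6.1
ee_pos: [509.1, 175.9, 102.9]
tcp_rot: [[-0.805, 0.593, 0.001], [0.593, 0.805, 0.001], [-0.0, 0.002, -1.0]]
ft_force: [-1.7, 3.6, 5.0]
gripper_width: 12.7
grasp_force: 61.8
yaw 2.5067 tool delta [-0.2 -1.2  0.9] J6 -0.8147849405791848 F [-1.7  3.6  5. ] M [ 0.6   0.26 -0.04] w 12.663403074241634 61.830453872680664 6.1
```

```bash
python3 shift.py '0 0 0 0 0 0.1;0 0 0 0 0 0.1;0 0 0 0 0 0.1;0 0 0 0 0 0.1;0 0 0 0 0 0.1' | tail -3;python3 shift.py '0 0 0 0 0 0.1;0 0 0 0 0 0.1;0 0 0 0 0 0.1;0 0 0 0 0 0.1;0 0 0 0 0 0'; python3 go.py 509 176 102
python3 shift.py '0 0 0 0 0 0;0 0 0 0 0 0;0 0 0 0 0 0;0 0 0 0 0 0;0 0 0 0 0 0' 50 
python3 shift.py '0 0 -40 0 0 0;0 0 -40 0 0 0;0 0 -40 0 0 0;0 0 -30 0 0 0;0 0 0 0 0 0'
python3 go.py 509 176 102
python3 - <<'E'
from bench import arm, grab_frame, get_calibration
import cv2
p=grab_frame("wrist")[0];cv2.imwrite("pics/w3.png",p)
E
```

```text
ft_force: [-1.8, 3.2, 5.8]
gripper_width: 12.8
grasp_force: 61.9
t: 7.1
ee_pos: [508.7, 175.8, 102.9]
tcp_rot: [[-0.038, 0.999, -0.0], [0.999, 0.038, 0.001], [0.001, -0.0, -1.0]]
ft_force: [-2.7, 3.4, 6.1]
gripper_width: 12.6
grasp_force: 62.1
yaw 1.6093 tool delta [0.2 0.3 0.9] J6 0.08265090935577628 F [-2.7  3.4  6.1] M [0.57 0.59 0.01] w 12.647334346308233 62.07059383392334 7.1
t: 7.6
ee_pos: [508.6, 175.1, 101.8]
tcp_rot: [[-0.04, 0.999, -0.0], [0.999, 0.04, -0.0], [-0.0, -0.0, -1.0]]
ft_force: [-0.9, -0.5, -0.2]
gripper_width: 49.9
grasp_force: 0.0
t: 8.1
ee_pos: [511.3, 175.6, 257.8]
tcp_rot: [[-0.04, 0.999, 0.01], [0.999, 0.04, 0.001], [0.001, 0.01, -1.0]]
ft_force: [-0.2, 0.2, 0.1]
gripper_width: 50.1
grasp_force: 0.0
yaw 1.6109 tool delta [  0.4  -3.9 155.7] J6 0.08096123406321018 F [-0.2  0.2  0.1] M [ 0.04 -0.02  0.01] w 50.09788375933805 0.0 8.1
```

View pics/w3.png

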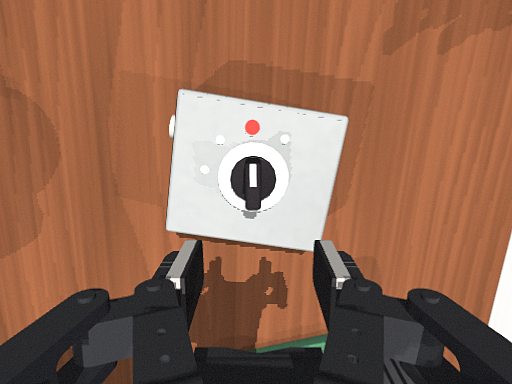

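The pointer at (253,175) points at the red dot (252,127), so the selector is at red. Moving to the spindle.

```bash
python3 shift.py '-44 8.5 0 0 0 0;-44 8.5 0 0 0 0;-44 8.5 0 0 0 0;-44 8.5 0 0 0 0;-44 8.5 0 0 0 0' 70 |tail -3;python3 shift.py '-44 8.5 0 0 0 0;-44 8.5 0 0 0 0;0 0 0 0 0 -0.145;0 0 0 0 0 -0.145;0 0 0 0 0 -0.145'|tail -3
python3 shift.py '0 0 0 0 0 -0.145;0 0 0 0 0 -0.145;0 0 0 0 0 -0.145;0 0 0 0 0 -0.145;0 0 0 0 0 -0.145'|tail -3
python3 shift.py '0 0 0 0 0 -0.145;0 0 0 0 0 -0.145;0 0 0 0 0 -0.145;0 0 0 0 0 0;0 0 0 0 0 0'
python3 go.py 583 -131 124
python3 - <<'E'
from bench import arm, grab_frame, get_calibration
import cv2
p=grab_frame("wrist")[0];cv2.imwrite("pics/w4.png",p)
E
```

```text
ft_force: [0.9, -0.4, -0.3]
gripper_width: 70.0
grasp_force: 0.0
ft_force: [0.3, 0.4, -0.2]
gripper_width: 70.2
grasp_force: 0.0
ft_force: [0.1, 0.4, -0.2]
gripper_width: 70.1
grasp_force: 0.0
t: 10.15
ee_pos: [579.8, -129.9, 250.5]
tcp_rot: [[-0.998, -0.061, -0.002], [-0.061, 0.998, 0.001], [0.002, 0.001, -1.0]]
ft_force: [0.0, -0.3, -0.0]
gripper_width: 69.7
grasp_force: 0.0
yaw -3.0804 tool delta [ -3.4  -1.4 126.5] J6 -2.0429900877976905 F [ 0.  -0.3 -0. ] M [ 0.    0.03 -0.  ] w 69.73160294723948 0.0 10.15
```

View pics/w4.png

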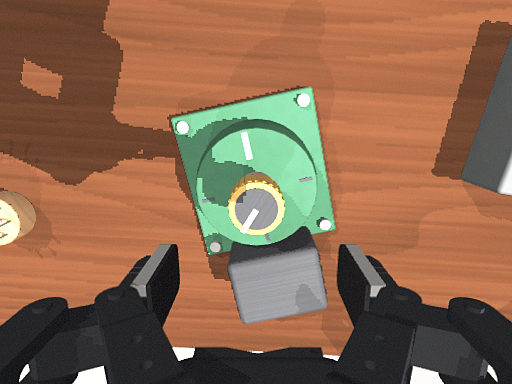

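The cap's top is at (257,208) with its line ending at (244,230). The home tick is at (247,146) and the dark ticks at (305,179), (207,199) and (267,237).

Run:
```python
import cv2,numpy as np
from bench import arm, grab_frame, get_calibration
from h import ray
c=get_calibration("wrist");p=cv2.imread("pics/w4.png");h=cv2.cvtColor(p,cv2.COLOR_BGR2HSV)
y=((h[...,0]>12)&(h[...,0]<32)&(h[...,1]>90)&(h[...,2]>110)).astype(np.uint8);w=np.zeros_like(y);w[165:240,220:295]=y[165:240,220:295]
k=max(cv2.findContours(w,0,1)[0],key=cv2.contourArea)
g=(p.max(2).astype(int)-p.min(2)<40)&(p.max(2)>80);v=np.zeros(y.shape,np.uint8);v[180:240,225:290]=g[180:240,225:290]
k2=max(cv2.findContours(v,0,1)[0],key=cv2.contourArea);e=cv2.minEnclosingCircle(k2);print("disc",e)
cen=ray(c,*e[0],135.5);print("brass bb",cv2.boundingRect(k),"cap",cen,"diam",np.linalg.norm(ray(c,e[0][0]+e[1],e[0][1],135.5)-cen)*2)
t=ray(c,247,146,76);d=[ray(c,*q,76) for q in((305,179),(207,199),(267,237))]
ax=(d[0]+d[1])/2;print("axis from ticks",ax,np.linalg.norm(t-ax),[np.linalg.norm(x-ax) for x in d])
l=ray(c,244,230,135.5)-cen;hd=t-cen;a=np.arctan2(l[1],l[0]);b=np.arctan2(hd[1],hd[0]);print("line",a,np.hypot(*l[:2]),"home",b,"q",(a-b)%(2*np.pi))
```

```text
disc ((254.6554412841797, 211.7279815673828), 24.211517333984375)
brass bb (228, 174, 56, 32) cap [ 590.08332967 -132.08867394  135.5       ] diam 36.34290075606096
axis from ticks [ 587.36123956 -131.84737194   76.        ] 40.13837466543146 [np.float64(46.04769101253217), np.float64(46.04769101253216), np.float64(48.47453817985799)]
line -0.44616064761246577 16.729336279967654 home -2.9101060034202635 q 2.4639453558077977
```

```bash
python3 go.py 587 -131.2 122; python3 shift.py '-7 2 30 0 0 0;0 0 40 0 0 0;0 0 30 0 0 0;0 0 18 0 0 0;0 0 10 0 0 0' ; python3 shift.py '0 0 0 0 0 0;0 0 0 0 0 0'|tail -3; python3 go.py 587 -131.2 122
```

```text
yaw -3.08 tool delta [ -7.2  -1.8 128.8] J6 -2.043403223589422 F [ 0.2  0.1 -1. ] M [0.03 0.01 0.03] w 70.13082187044294 0.0 10.2
t: 10.7
ee_pos: [585.9, -127.1, 121.3]
tcp_rot: [[-0.998, -0.063, -0.004], [-0.063, 0.998, 0.002], [0.004, 0.002, -1.0]]
ft_force: [-0.7, -0.5, 0.3]
gripper_width: 70.1
grasp_force: 0.0
ft_force: [-0.0, -0.5, 0.5]
gripper_width: 69.9
grasp_force: 0.0
yaw -3.078 tool delta [ 1.1 -3.3  3. ] J6 -2.036897968133328 F [-0.  -0.5  0.5] M [ 0.08 -0.02 -0.02] w 69.89629914285337 0.0 10.9
```

```bash
python3 shift.py '1 -3.2 0 0 0 0;0 0 0 0 0 0;0 0 0 0 0 0'; python3 go.py 587 -131.2 122
python3 - <<'E'
from bench import arm, grab_frame, get_calibration
import cv2
p=grab_frame("wrist")[0];cv2.imwrite("pics/w5.png",p)
E
```

```text
t: 11.2
ee_pos: [586.9, -131.3, 124.9]
tcp_rot: [[-0.998, -0.064, 0.001], [-0.064, 0.998, -0.001], [-0.001, -0.001, -1.0]]
ft_force: [-0.2, 0.7, 0.1]
gripper_width: 70.3
grasp_force: 0.0
yaw -3.0778 tool delta [-0.1  0.1  2.9] J6 -2.0429934071515037 F [-0.2  0.7  0.1] M [-0.01 -0.01  0.02] w 70.34195056585698 0.0 11.2
```

View pics/w5.png

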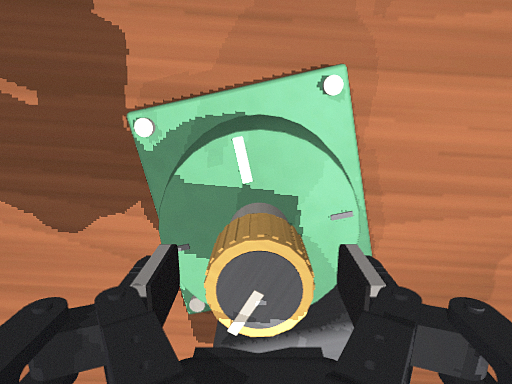

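The cap top is at (260,285), between the fingers (tips near (170,250) and (350,250)).

```bash
python3 - <<'E'
from bench import arm, grab_frame, get_calibration
from h import ray
c=get_calibration("wrist")
for q in((260,286),(206,286),(314,286),(259,336)):print(ray(c,*q,136))
E
python3 shift.py '0 0 0 0 0 0;0 0 0 0 0 0;0 0 0 0 0 0;0 0 0 0 0 0' 35;python3 shift.py '0 0 0 0 0 0;0 0 0 0 0 0'; python3 go.py 587 -131.2 125
```

```text
[ 585.14855455 -130.93768845  136.        ]
[ 586.4535585  -151.17044739  136.        ]
[ 583.8003187  -110.71193212  136.        ]
[ 607.01246015 -129.86426524  136.        ]
t: 11.65
ee_pos: [586.5, -130.8, 124.3]
tcp_rot: [[-0.998, -0.064, -0.0], [-0.064, 0.998, 0.0], [0.0, 0.0, -1.0]]
ft_force: [-1.4, 1.3, 4.0]
gripper_width: 40.3
grasp_force: 60.2
t: 11.85
ee_pos: [586.5, -130.8, 124.3]
tcp_rot: [[-0.998, -0.064, -0.0], [-0.064, 0.998, 0.0], [0.0, 0.0, -1.0]]
ft_force: [-1.9, 1.9, 4.5]
gripper_width: 40.8
grasp_force: 60.3
yaw -3.0774 tool delta [-0.5 -0.4 -0.7] J6 -2.043088346009465 F [-1.9  1.9  4.5] M [0.29 0.35 0.02] w 40.80241674307288 60.25186479091644 11.85
```

Gripped and centred. Screwing clockwise, lowering 1.6 mm/rad.

```bash
for i in 1 2 3; do python3 shift.py '0 0 0.19 0 0 0.12;0 0 0.19 0 0 0.12;0 0 0.19 0 0 0.12;0 0 0.19 0 0 0.12;0 0 0.19 0 0 0.12'|sed -n 2p;  python3 go.py 586.5 -130.8 121; done
python3 shift.py '0 0 0.16 0 0 0.1;0 0 0.16 0 0 0.1;0 0 0.16 0 0 0.1;0 0 0 0 0 0'|sed -n 2p;  python3 go.py 586.5 -130.8 121
```

```text
ee_pos: [586.6, -130.5, 123.4]
yaw 2.6012 tool delta [-0.1 -0.3  2.4] J6 -1.4384246611928675 F [-2.   3.6  4.9] M [0.52 0.22 0.08] w 40.4666467862171 60.17469763755798 12.35
ee_pos: [586.9, -130.2, 122.4]
yaw 2.0011 tool delta [-0.3 -0.6  1.4] J6 -0.8383890731324608 F [-0.7  4.3  3.8] M [0.62 0.06 0.1 ] w 40.606057282454174 60.13096511363983 12.85
ee_pos: [587.2, -130.2, 121.5]
yaw 1.4011 tool delta [-0.7 -0.6  0.5] J6 -0.23840652020066636 F [-0.1  4.8  4.1] M [ 0.58 -0.18  0.05] w 40.531042326406045 60.06041944026947 13.35
ee_pos: [587.3, -130.3, 121.0]
yaw 1.1057 tool delta [-0.8 -0.5  0. ] J6 0.05687981222013607 F [2.3 4.6 2.6] M [ 0.75 -0.37 -0.09] w 40.76452237186391 60.02675950527191 13.75
```

```bash
for i in 1 2 3 4 5; do python3 shift.py '0 0 0.16 0 0 0.1;0 0 0 0 0 0'|sed -n 2p;  python3 go.py 586.5 -130.8 121; done
```

```text
ee_pos: [587.4, -130.3, 120.9]
yaw 1.0063 tool delta [-0.9 -0.5 -0.1] J6 0.1561658997087176 F [3.4 4.9 2.1] M [ 0.77 -0.47 -0.09] w 40.27353308934893 60.01602530479431 13.95
ee_pos: [587.4, -130.3, 120.7]
yaw 0.9063 tool delta [-0.9 -0.4 -0.3] J6 0.25618121672526467 F [3.7 4.  2.4] M [ 0.7  -0.48 -0.15] w 40.54609720956599 60.03381550312042 14.15
ee_pos: [587.4, -130.4, 120.6]
yaw 0.8075 tool delta [-1.  -0.4 -0.4] J6 0.3552368386800102 F [3.6 5.2 2.7] M [ 0.73 -0.5   0.24] w 40.507843905341296 60.0541877746582 14.35
ee_pos: [586.7, -131.1, 120.5]
yaw 0.7115 tool delta [ 0.1 -0.3 -0.5] J6 0.45248152247058626 F [-0.9  1.2  4.6] M [0.12 0.17 1.09] w 40.59957173891686 60.449822545051575 14.55
ee_pos: [585.3, -132.0, 120.4]
yaw 0.6122 tool delta [ 1.7 -0.3 -0.7] J6 0.5521698471346124 F [-6.9 -1.9  8.5] M [-0.32  1.21  1.29] w 40.47249825461528 60.8287239074707 14.75
```

The moment jumps to about 1.1–1.3 N m near yaw 0.82, after about 2.4 rad of turn (predicted 2.46), so the cap has bottomed out. I'm releasing the wind-up, recentring, regripping, then backing off 1.57.

```bash
python3 shift.py '0 0 0 0 0 0;0 0 0 0 0 0;0 0 0 0 0 0' 60|tail -2; python3 go.py 586.9 -130.7 121
python3 - <<'E'
from bench import arm, grab_frame, get_calibration
import cv2
s=arm.observe();print(s['ee_pos'])
p=grab_frame("wrist")[0];cv2.imwrite("pics/w6.png",p)
E
```

```text
gripper_width: 60.2
grasp_force: 0.0
yaw 0.6062 tool delta [ 0.7  0.2 -1.7] J6 0.5562289529677825 F [0.2 0.2 1. ] M [ 0.02  0.03 -0.03] w 60.212489212773775 0.0 15.05
[ 586.19183145 -130.90704969  119.26713753]
```

View pics/w6.png

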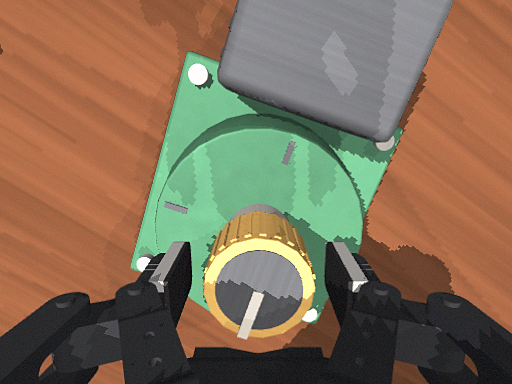

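The cap line runs from (260,287) to (243,336). The dark ticks are at (289,152) and (176,208), and the line should point opposite the first one.

```bash
python3 - <<'E'
from bench import arm, grab_frame, get_calibration
from h import ray
import numpy as np
c=get_calibration("wrist");o=ray(c,260,288,132);l=ray(c,243,337,132)-o
f=lambda v:np.arctan2(v[1],v[0]);ax=np.array([586.9,-130.7])
a=f(ray(c,289,152,76)[:2]-ax);b=f(ray(c,176,208,76)[:2]-ax);print(o,f(l),np.hypot(*l[:2]),"home",a-np.pi,b-np.pi/2, b-a)
E
python3 shift.py '0.7 0.2 -1.5 0 0 0;0 0 0 0 0 0;0 0 0 0 0 0;0 0 0 0 0 0;0 0 0 0 0 0' 35; python3 go.py 586.9 -130.7 121
```

```text
[ 588.60237096 -131.24059488  132.        ] -2.8337353372190646 22.223049549089616 home -2.885073248133561 0.270294895525516 1.5845718168641802
t: 15.6
ee_pos: [587.2, -130.7, 121.6]
tcp_rot: [[0.822, 0.569, 0.0], [0.569, -0.822, -0.0], [0.0, 0.0, -1.0]]
ft_force: [-1.1, 0.3, 2.4]
gripper_width: 40.5
grasp_force: 60.4
yaw 0.6059 tool delta [-0.3 -0.2  0.6] J6 0.5576832781552412 F [-1.1  0.3  2.4] M [ 0.07  0.26 -0.03] w 40.49317617775077 60.353445410728455 15.6
```

The line angle is within about 0.04 rad of home, which confirms bottoming. Backing off 1.57.

```bash
python3 shift.py '0 0 -0.19 0 0 -0.12;0 0 -0.19 0 0 -0.12;0 0 -0.19 0 0 -0.12;0 0 -0.19 0 0 -0.12;0 0 -0.19 0 0 -0.12'|sed -n 2p; python3 go.py 586.9 -130.7 121
python3 shift.py '0 0 -0.19 0 0 -0.12;0 0 -0.19 0 0 -0.12;0 0 -0.19 0 0 -0.12;0 0 -0.19 0 0 -0.12;0 0 -0.19 0 0 -0.12'|sed -n 2p
python3 shift.py '0 0 -0.19 0 0 -0.12;0 0 -0.19 0 0 -0.12;0 0 -0.19 0 0 -0.13;0 0 0 0 0 0;0 0 0 0 0 0'|sed -n 2p; python3 go.py 586.9 -130.7 123.5
python3 - <<'E'
from bench import arm, grab_frame, get_calibration
import cv2
p=grab_frame("wrist")[0];q=grab_frame("top")[0]
cv2.imwrite("pics/w7.png",cv2.hconcat([p[190:,90:440],cv2.resize(q[135:240,150:330],(334,194),interpolation=cv2.INTER_CUBIC)]))
E
```

```text
ee_pos: [587.2, -130.6, 122.6]
yaw 1.2105 tool delta [-0.2 -0.2  1.6] J6 -0.04695593283782461 F [-2.4  0.6  3.7] M [ 0.1   0.24 -0.07] w 40.87960520304534 60.192614793777466 16.1
ee_pos: [587.1, -130.6, 123.5]
ee_pos: [587.1, -130.7, 124.1]
yaw 2.1735 tool delta [ 0.1 -0.2  0.6] J6 -1.009842168239123 F [-2.5  0.5  4.5] M [0.12 0.48 0.08] w 40.61133846989566 60.24494290351868 17.1
```

View pics/w7.png

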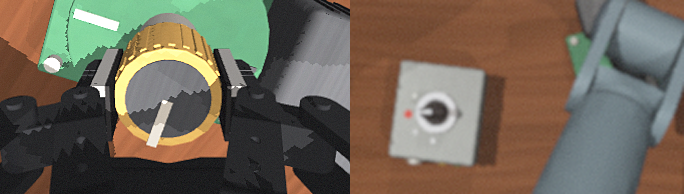

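The line end is at full-frame (243,336), unchanged relative to the tool, so the cap turned the full 1.57 with no slip. The selector still points at red. Handing in.

```bash
python3 -c "
from bench import arm, grab_frame, get_calibration
print(arm.job_done())"
```

```text
the job is handed in; nothing more can be done
None
```

Job handed in: the selector is at red, and the cap was bottomed out, backed off a quarter turn (1.57 rad) and is still gripped at about 60 N; the arm stayed clear of the bystanders, though I did not re-measure their positions.

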